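# Draw the bait-hatch bolt home with the hooked rod

## Robot

A 6-joint arm with a two-finger parallel gripper is mounted at the origin on the work surface. World frame = base frame: x ahead of the robot, y to its left, z up, the work surface at z = 0. Lengths are in m, angles in rad, forces in N, time in s.
With the tool pointing down it reaches from about 0.35 to 0.725 m from the base axis. Payload 6 kg.
Tool frame: the origin (TCP) lies between the finger pads; the fingertips stand 14 mm ahead of it and the grasp point (between the pads) lies 5 mm behind it; z points along the fingers, y is the line along which they close (so a half turn about z gives the same grasp; the last joint's range is limited). The gripper opens to 85 mm and grips with 20 to 120 N. Pads are 22 mm wide; open, the fingers measure 114 mm over their backs; the gripper's body (76 mm by 85 mm) begins 54 mm behind the grasp point. The pads swing forward as they close: fully open they stand 13 mm farther back than shut.
Start: joints at [0.334, 0.04, 0.085, 0, -1.615, -0.334], TCP at [0.6, 0, 0.245] pointing down, gripper open.
Joint ranges: [-2.56, 2.56], [-1.29, 2.01], [-1.08, 1.49], [-3.29, 1.98], [-2.81, -0.18], [-2.99, 2.99]. Speed limits (rad/s): [2.57, 2.57, 3.01, 3.14, 3.14, 3.14].

## Interface

Orientations are given as a unit quaternion [w, x, y, z].
In Python, from cell import bot, eyes gives the robot as it stands.
- The arm moves only by the tool jog_arm, never from a script. Its argument "plan" is a list of rows, each an object with "delta_pos": the shift along the tool's x, y, z in m, a list of three; "turn": the turn, a rotation vector about the tool's x, y, z in degrees, a list of three. A call has 1 to 5 rows; each row is the pose to reach, as a shift and turn from the pose commanded when the call began, along the tool's axes at that moment; what a row does not reach only later rows make up. A row lasts 1/10 s, in which the tool goes at most 50 mm and 8.59 degrees, less where a joint would pass 70% of its speed; a pose out of reach is approached as far as the arm can. A call with a gripper value outside its range is refused whole. "grip" is the opening in per cent of the stroke, from 0 (shut) to 100 (fully open), set as the call begins (left out, the last holds). The fingers move at their own pace and stop on an object; "force" is the grip in N (left out, the last holds). Time passes only in rows, so rows that repeat a pose let the fingers close. It gives the time, the measured TCP pose, the force, the opening and the grip force at its end, in the units of the state.
- bot.state(): the state, without advancing time (a new reading comes with each control period).
- eyes.snapshot(name): name is "scene" or "side" or "wrist"; returns the picture (480x640x3 uint8, red, green, blue); there is no depth.
- eyes.camera_info(name): a dict with "camera_matrix" (3x3 intrinsics, pixels), "dist_coeffs" ([k1, k2, p1, p2, k3] as OpenCV has them; the pictures are not rectified), "xyz" and "rotation" of the camera in the world. Camera axes: x right, y up, looking along -z (the intrinsics and any distortion apply to the point x, -y, -z); pixel columns grow to the right and rows downward; lengths in m; the calibration is good to about 2 mm. A picture is of the moment at which its call begins: read the wrist's pose just before it. camera_info takes no time and is no camera call; for the wrist camera it gives the pose at the moment of the call.
- bot.job_done(): hands the job in; it is judged then, once.
The state is a dict: "time_s": time; "qpos": joint angles; "dq": joint speeds; "joint_efforts": joint torques, N m; "ee_pos": TCP position; "orientation": TCP orientation; "force": force on the tool from outside, world axes, zero at the start; "ft_torque": the same for the moment, N m; "grip_width": finger opening in m; "finger_force": force on a finger pad.
Only numpy, scipy, OpenCV 4.12 (cv2) and the standard library are available. Lean on these libraries where they do the work, as an engineer would, in place of code of your own. Each camera call takes 0.05 s, during which the arm holds its last target. There are 200 camera calls.

## Task

Lock the bait hatch: its bolt sits under the wire guard where a hand does not fit, so take the hooked rod from its wooden cradle, reach in under the guard, hook the red tab from behind and draw the bolt towards you until you feel it come up against its stop, fully home. Set it there with a firm, steady pull of about 12 newtons for a second (more than about 20 bends the guard or the bolt), keep your hand off the hatch, and lay the rod back in its cradle as you found it. Leave the other tackle where it is.

Things in the scene. Friction and masses are not known exactly. Their poses are not given: they have to be found in the camera images.
- hatch: The bait-well hatch: a fixed white block 260 (x) x 150 (y) x 50 mm high with a steel bolt along its middle under a wire guard. Origin: centre of its underside; x points away from the robot along the bolt, z up. Brass keeper at x = -95 to -60 mm, top 76 mm up (heights from the origin). The guides beside the bolt reach no higher than 64 mm.
- guard_mouth (a point): Middle of the guard's mouth, robot side, in the hatch frame at x = -55, y = 0, z = 118 mm. The guard is four 6 mm wire hoops across at hatch x = -55, 0, 55, 110 mm, legs at y = -50 and 50 mm (94 mm clear), clear height under the hoop tops 182 mm above the hatch's underside; open at both ends, so the rod can be run in level.
- tab (a point): The red upright tab on the steel bolt, to be hooked and pulled: 8 mm thick (x), 30 wide (y), 36 tall. Point: centre of its foot on the bolt's flat top, 64 mm above the hatch's underside (tab top 100 mm up). Axes as the hatch's. It starts at hatch x = 17 to 45 mm, y = 0, and slides to -x with about 4 N of drag, staying where left. Behind it (+x) the bolt's top is flat for 29 mm, then nothing is higher.
- keeper (a point): Middle of the brass keeper that the bolt's nose enters, in the hatch frame at x = -77, z = 63 mm. Fully home is a hard stop inside the bolt, set differently every time and not to be seen: it is met with the tab anywhere from hatch x = -15 to -31 mm, and can only be felt. The judged value of joint bolt (not given) is 0.060 m at the stop whatever its setting, 0 fully back.
- rod: The loose hooked rod, about 160 g, along its x axis: cork handle 22 mm wide (y), 24 mm high (z), from x = -100 to 60 mm, then an 8 mm steel shaft at mid handle height (16 mm collar up to x = 80) to x = 220 mm, where it turns straight down as an 8 mm prong. Origin: on the handle's underside below the grip point; z up as it lies. Balances about 10 mm ahead of its origin.
- rod_grip (a point): Grip point of the rod: middle of the handle's section, 12 mm above the rod's origin; pinch the handle here across its 22 mm width.
- rod_hook (a point): Centre of the round end of the prong, in the rod frame at x = 220, z = -33 mm, 45 mm straight below the shaft's centre line; the prong ends 4 mm further down.
- cradle: Fixed wooden cradle for the rod on a 12 mm base, origin centre under the grip point, x axis along the lying rod towards its hook. Two saddles 12 mm long (x) at x = -78 and +48 mm, flat seat 60 mm high, with lips 10 mm high that leave 30 mm between them for the 22 mm wide handle.
- cradle_seat (a point): Where the rod's grip point lies when the rod rests in the cradle: 72 mm above the cradle's underside.
- tacklebox: Olive tackle box with two spring clips, 206 x 131 x 119 mm, about 1.6 kg. A bystander; origin: centre of its underside.
- pliers: Stainless pliers lying flat, 165 mm long, 14 mm high. A bystander; origin: centre of its underside.
- reel: Orange reel lying on its side, 72 mm across, with a crank, 64 mm high. A bystander; origin: centre of its underside.
- float_a: Light wooden float standing upright, 40 mm across, 60 mm high. A bystander; origin: centre of its underside.
- float_b: Darker wooden float standing upright, 40 mm across, 60 mm high. A bystander; origin: centre of its underside.
- dish: White ceramic dish of sinkers, 96 mm across, 35 mm high. A bystander; origin: centre of its underside.
Mind the look-alikes: they are no part of the job. Leave any yellow look-alike of the cradle alone.

How it is judged:
On the way, in this order (a step that is already met when the one before it is completed fails the run):
1. the rod is lifted clear of its cradle with the bolt still back (z of rod_grip in the frame of cradle_seat above 0.03 m and value of joint bolt below 0.03 m), for 0.1 s.
2. the bolt is fully home (within 2 mm of its stop or against it) and the rod pulls on its tab with more than 8 N for 0.4 s (value of joint bolt above 0.058 m and contact force between rod and bolt above 8 N), for 0.4 s.
At the end, for the whole second after the job is handed in: The bolt is fully home (within 3 mm of its stop), and the rod lies still, released, prong down in both saddles of its cradle: grip point within 20 mm of where it lay in plan and seated in height, along the cradle within 0.12 rad and upright within 0.12 rad (value of joint bolt above 0.057 m and horizontal distance between rod_grip and cradle_seat below 0.02 m and distance between rod_grip and cradle_seat below 0.022 m and angle between the x axis of rod and the x axis of cradle, either way round below 0.12 rad and angle between rod's own z axis and vertical below 0.12 rad and linear speed of rod below 0.02 m/s); the robot touches nothing.
It fails at once if the rod bears on the hatch, guard or bolt with more than 22 N (contact force between rod and hatch above 22 N).
It fails at once if the hand or arm touches the hatch, guard or bolt (contact force between any of the fingers, the arm and hatch above 1 N).
It fails at once if a bystander is pushed more than 30 mm from its place (distance of any of tacklebox, pliers, reel, float_a, float_b, dish from where it was at the start of the episode above 0.03 m).
It also fails if it takes over 72 s, if anything falls off the work surface, if the arm or the gripper's body presses on something with over 40 N, if the wrist force passes 120 N, or if a joint passes its speed limit or range.

## Working session

There is one attempt and no reset: what is moved stays moved. The work goes in short steps, Python scripts to look and compute and a tool call to move; the robot and the scene stay as the last step left them, time stands still between calls to the robot, and variables do not carry over. Pictures are saved under pics/ and viewed, at most 11 in all, crops included, and the job is handed in when it is done.

Besides the shell and the picture viewer there is one more tool, called after "Request:" in YAML: its name, and indented under it one key for each argument. jog_arm: Moves the arm, as the interface text tells. Its arguments: {"type":"object","properties":{"plan":{"type":"array"},"grip":{"type":"number"},"force":{"type":"number"}},"required":["plan"]}

```bash
ls; mkdir -p pics
python3 - <<'E'
from cell import bot, eyes
import cv2,json
for n in ["scene","side"]:
    im=eyes.snapshot(n); cv2.imwrite(f"pics/{n}0.png",im[:,:,::-1])
    c=eyes.camera_info(n); print(n,c)
print(bot.state())
E
```

```text
pics
scene {'camera_matrix': array([[458.95629752,   0.        , 310.22154506],
       [  0.        , 458.95629752, 240.08521394],
       [  0.        ,   0.        ,   1.        ]]), 'dist_coeffs': array([-0.00991345,  0.        ,  0.        ,  0.        ,  0.        ]), 'xyz': array([1.12976168, 0.51190195, 1.17600274]), 'rotation': array([0.41937787, 0.14100781, 0.26688189, 0.85616182])}
side {'camera_matrix': array([[601.60811835,   0.        , 315.64352462],
       [  0.        , 601.60811835, 242.98865851],
       [  0.        ,   0.        ,   1.        ]]), 'dist_coeffs': array([-0.12216759,  0.        ,  0.        ,  0.        ,  0.        ]), 'xyz': array([ 0.29720742, -0.92994301,  1.14051389]), 'rotation': array([ 0.92310196,  0.37215283, -0.04328948, -0.08666639])}
{'time_s': 0.1, 'qpos': array([ 3.33725998e-01,  4.07586385e-02,  8.39381601e-02, -4.07989048e-04,
       -1.61549911e+00, -3.33652853e-01]), 'dq': array([ 0.00130397, -0.00230265,  0.00334945,  0.00160561,  0.00112385,
       -0.00143204]), 'joint_efforts': array([-5.15327309e-03, -3.69345725e+01,  3.48282552e+01,  6.95181236e+00,
       -4.58455834e-03,  1.14540936e-05]), 'ee_pos': array([5.99735156e-01, 9.34977679e-05, 2.44389985e-01]), 'orientation': array([ 5.96280620e-04,  7.07138758e-01, -7.07074364e-01, -5.15810709e-04]), 'force': array([ 0.29986625,  0.2607288 , -0.41222348]), 'ft_torque': array([-0.04640058, -0.04474041,  0.0042893 ]), 'finger_force': 0.0, 'grip_width': 0.08519349514512711}
```

View pics/scene0.png

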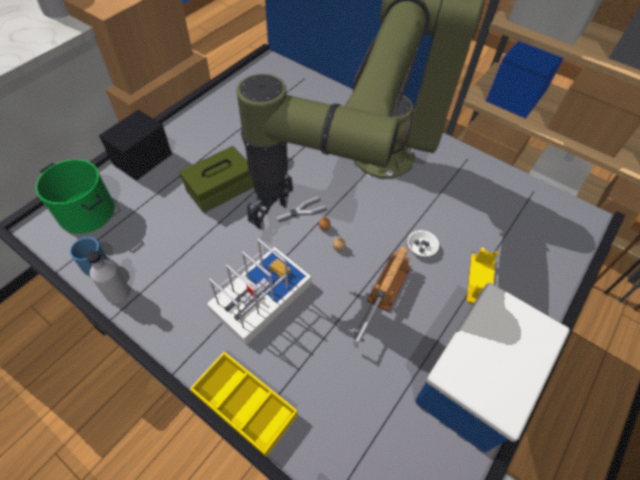

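View pics/side0.png

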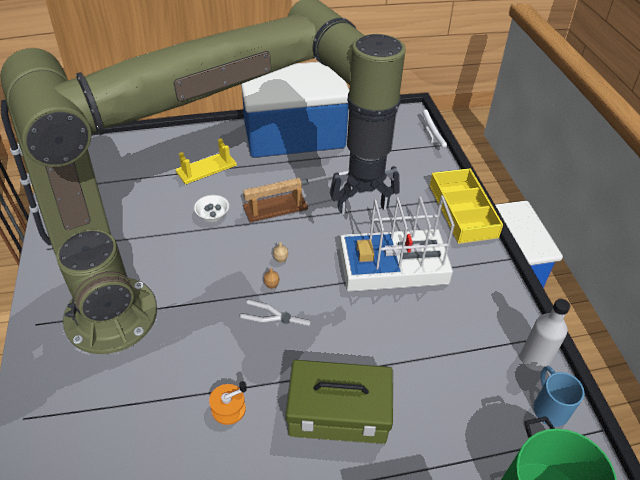

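Scene: the rod lies in the brown cradle at scene (390,280), with its hook at (360,338). The side view shows it at (275,200). The yellow cradle at scene (482,275) / side (206,163) is empty and is the look-alike, so the brown wooden one fits the description. The hatch is at scene (260,290), with the red tab at about (251,290). I'll confirm this in enlarged crops.

Run:
```python
import cv2
a=cv2.imread("pics/scene0.png")[215:365,200:420]; b=cv2.imread("pics/side0.png")[165:300,230:470]
a=cv2.resize(a,(792,540),interpolation=cv2.INTER_CUBIC)
b=cv2.resize(b,(792,446),interpolation=cv2.INTER_CUBIC)
cv2.imwrite("pics/a.png",a);cv2.imwrite("pics/b.png",b)
```

```text
(no output)
```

View pics/a.png

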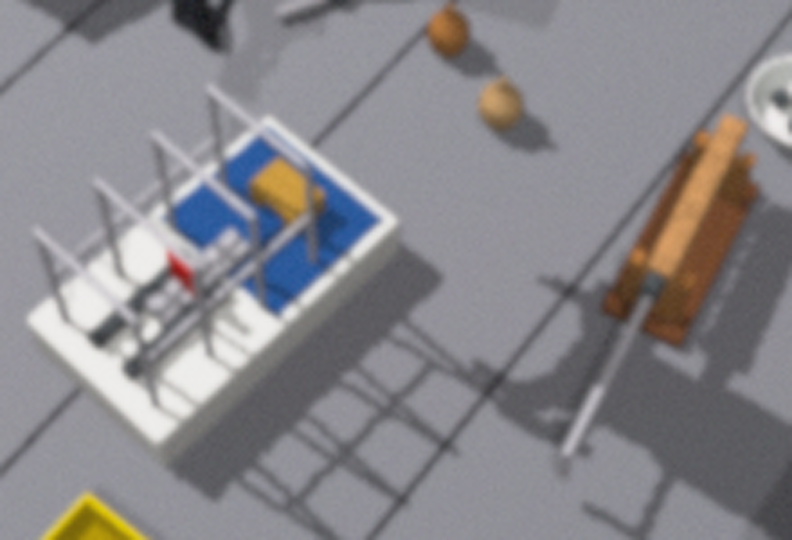

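View pics/b.png

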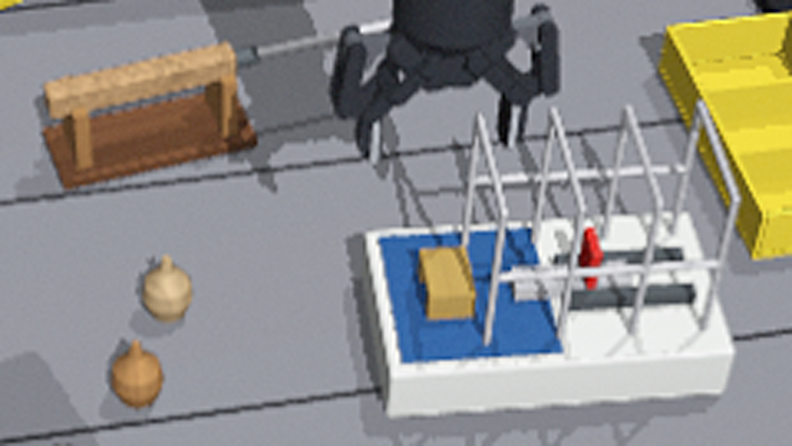

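The crops confirm it. The rod's cork handle sits in the brown cradle with its shaft end at scene crop (567,452). The hatch has blue paint at the keeper end, and its robot-side corners are at crop (265,117) and (398,220). The red tab is at crop (180,270). Next I'll fit the poses.

```bash
cat > h.py <<'E'
from cell import bot, eyes
import cv2,numpy as np
from scipy.spatial.transform import Rotation as R
from scipy.optimize import least_squares
def proj(P,c):
    q=c["rotation"]; Rm=R.from_quat([q[1],q[2],q[3],q[0]]).as_matrix() if np.ndim(q)==1 else q
    F=np.diag([1.,-1,-1]); M=F@Rm.T
    return cv2.projectPoints(np.atleast_2d(P).astype(float),cv2.Rodrigues(M)[0],-M@c["xyz"],c["camera_matrix"],c["dist_coeffs"])[0][:,0]
def place(p,L):
    c,s=np.cos(p[2]),np.sin(p[2]); L=np.atleast_2d(L).astype(float)
    return np.c_[p[0]+c*L[:,0]-s*L[:,1],p[1]+s*L[:,0]+c*L[:,1],L[:,2]]
E
cat > fit.py <<'E'
from h import *
C={n:eyes.camera_info(n) for n in["scene","side"]}
def px(n,u): u=np.array(u,float); return (u+.5)/3.6+[200,215]-.5 if n=="scene" else (u+.5)/3.3+[230,165]-.5
def fit(obs,x0):
    f=lambda p:np.concatenate([(proj(place(p,l),C[n])-px(n,u)).ravel() for n,l,u in obs])
    r=least_squares(f,x0,loss="soft_l1"); print(r.x,np.round(f(r.x).reshape(-1,2),1).tolist()); return r.x
T=.05;a,b=.13,.075
H=fit([("scene",[-a,b,T],(267,118)),("scene",[-a,-b,T],(398,220)),("scene",[a,-b,T],(160,447)),("scene",[a,b,T],(28,320)),
 ("side",[-a,b,T],(366,235)),("side",[-a,-b,T],(388,390)),("side",[a,-b,T],(733,350)),("side",[a,b,T],(688,213))],[.7,0,0])
Rd=fit([("scene",[-.1,.0,.084],(735,120)),("scene",[.224,0,.072],(567,453)),("scene",[.06,0,.084],(655,276)),
 ("side",[-.1,-.011,.084],(50,90)),("side",[.224,0,.072],(548,17)),("side",[.06,-.011,.084],(233,52))],[.55,.3,0])
g=[]
for n in C:
    im=cv2.imread(f"pics/{n}0.png").astype(int); m=(im[:,:,2]>130)&(im[:,:,1]<70)&(im[:,:,0]<70)
    ys,xs=np.nonzero(m); k=(xs>200)&(xs<460)&(ys>200)&(ys<330); g.append((n,xs[k].mean(),ys[k].mean(),k.sum()))
f=lambda t:np.concatenate([proj(place(H,[t[0],0,.082]),C[n])[0]-[x,y] for n,x,y,_ in g])
r=least_squares(f,[.03]);print(g,"tab x",r.x,f(r.x))
for n in C:
    im=cv2.imread(f"pics/{n}0.png")
    def poly(P,pts,c): cv2.polylines(im,[np.round(proj(place(P,pts),C[n])*8).astype(np.int32)],0,c,1,cv2.LINE_AA,3)
    poly(H,[[-a,b,T],[-a,-b,T],[a,-b,T],[a,b,T],[-a,b,T]],(0,255,0))
    for x in(-.055,0,.055,.11): poly(H,[[x,-.05,T],[x,-.05,.185],[x,.05,.185],[x,.05,T]],(255,0,255))
    poly(Rd,[[-.1,-.011,.084],[.06,-.011,.084],[.06,.011,.084],[-.1,.011,.084],[-.1,-.011,.084]],(0,255,0))
    poly(Rd,[[.06,0,.072],[.22,0,.072],[.22,0,.023]],(0,255,255))
    cr=im[215:365,200:420] if n=="scene" else im[165:300,230:470]
    globals()[n]=cv2.resize(cr,(560,380 if n=="scene" else 315 and 315) ,interpolation=cv2.INTER_CUBIC)
E
cat >> fit.py <<'E'
o=np.vstack([cv2.resize(scene,(520,330)),cv2.resize(side,(520,270))]);cv2.imwrite("pics/fit.png",o)
E
python3 fit.py
```

```text
[ 0.7026791   0.02851197 -0.08219686] [[36.2, 25.1], [-37.4, -32.6], [-38.5, -38.5], [35.7, 31.6], [-1.7, 0.2], [0.3, -2.1], [1.3, 1.8], [-0.4, 0.1]]
[0.45883627 0.30722219 0.14390067] [[1.8, -0.1], [-1.1, 1.1], [1.4, -1.1], [0.7, 1.2], [-38.9, 0.1], [2.4, 0.4]]
[('scene', np.float64(250.11764705882354), np.float64(290.52941176470586), np.int64(17)), ('side', np.float64(409.20588235294116), np.float64(241.94117647058823), np.int64(34))] tab x [0.03434385] [-1.19904303 -2.10343653  0.5948797   2.04691645]
```

View pics/fit.png

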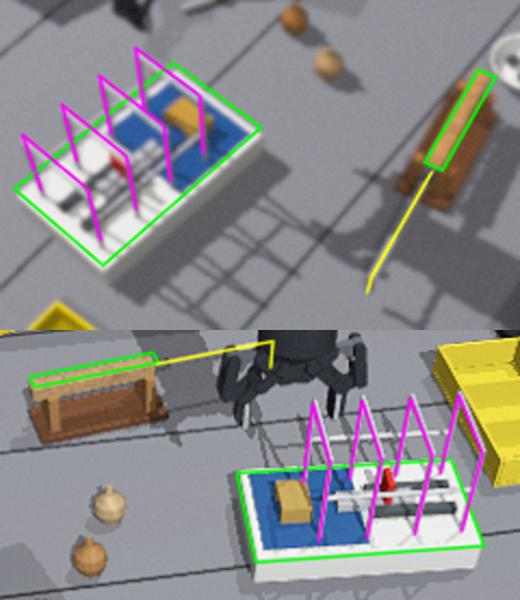

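The overlay fits well. I had swapped the left and right corners in the scene view, and the "shaft end" I picked in the side view was a gripper finger. I'll refit with both corrected.

```bash
sed -i 's/\[-a,b,T\],(267/[-a,-b,T],(267/;s/\[-a,-b,T\],(398/[-a,b,T],(398/;s/\[a,-b,T\],(160/[a,b,T],(160/;s/\[a,b,T\],(28/[a,-b,T],(28/;s/("side",\[.224,0,.072\],(548,17)),//' fit.py; python3 fit.py
python3 - <<'E'
from h import *
print(eyes.camera_info("wrist"))
E
```

```text
[ 0.70647534  0.03498715 -0.08370122] [[-0.1, -2.4], [0.8, -1.1], [-0.1, -1.2], [-1.2, -1.0], [-0.7, -1.8], [1.2, -4.4], [1.8, -0.3], [0.2, -1.8]]
[0.45746677 0.30731548 0.14816773] [[1.9, -0.5], [-0.4, 0.9], [1.8, -1.4], [0.2, 1.3], [1.9, 0.4]]
[('scene', np.float64(250.11764705882354), np.float64(290.52941176470586), np.int64(17)), ('side', np.float64(409.20588235294116), np.float64(241.94117647058823), np.int64(34))] tab x [0.03210335] [ 0.24501424 -0.37851545  0.40083653  0.06475712]
{'camera_matrix': array([[403.08332254,   0.        , 318.14520232],
       [  0.        , 403.08332254, 238.76034791],
       [  0.        ,   0.        ,   1.        ]]), 'dist_coeffs': array([-0.0565684,  0.       ,  0.       ,  0.       ,  0.       ]), 'xyz': array([ 0.6000934 , -0.07195319,  0.37298392]), 'rotation': array([ 4.67951589e-04,  5.72036900e-04, -1.42675923e-01,  9.89769183e-01])}
```

The refit is consistent: hatch at (0.706, 0.035) yaw −0.084, rod grip at (0.457, 0.307) yaw 0.148, tab at hatch x = 32 mm (allowed 17–45). I'll move above the rod and turn the tool so it closes across the handle.

Request:
jog_arm:
  plan:
    - {"delta_pos": [-0.043, 0.02, 0], "turn": [0, 0, 8.2]}
    - {"delta_pos": [-0.086, 0.04, 0], "turn": [0, 0, 16.4]}
    - {"delta_pos": [-0.129, 0.06, 0], "turn": [0, 0, 24.6]}
    - {"delta_pos": [-0.172, 0.08, 0], "turn": [0, 0, 32.8]}
    - {"delta_pos": [-0.215, 0.1, 0], "turn": [0, 0, 41]}

```text
time_s: 0.6
ee_pos: [0.5038, 0.2063, 0.2449]
orientation: [-0.0, -0.429, 0.903, 0.0]
force: [1.3, 0.9, -0.7]
grip_width: 0.0854
finger_force: 0.0
```

```bash
cat >> h.py <<'E'
def go(p,yawx):
    "tool-frame delta and turn from the measured pose to world p, tool down, tool x axis at yaw (deg)"
    s=bot.state(); q=s["orientation"]; A=R.from_quat([q[1],q[2],q[3],q[0]]); c,d=np.cos(np.radians(yawx)),np.sin(np.radians(yawx))
    B=R.from_matrix(np.array([[c,d,0],[d,-c,0],[0,0,-1.]]))
    print("t",s["time_s"],"pos",s["ee_pos"].round(4),"F",np.round(s["force"],1),"q",s["qpos"].round(2),"w",round(s["grip_width"],4),"ff",round(s["finger_force"],1),
     "tool xyaw",np.degrees(np.arctan2(*A.as_matrix()[1::-1,0])).round(1))
    print("delta",A.inv().apply(np.array(p)-s["ee_pos"]).round(4),"turn",(A.inv()*B).as_rotvec(degrees=True).round(2))
E
python3 -c "
from h import *
go([.457,.307,.245],188.5)"
```

```text
t 0.6 pos [0.5038 0.2063 0.2449] F [ 1.3  0.9 -0.7] q [ 0.76 -0.11 -0.06 -0.   -1.62 -1.44] w 0.0854 ff 0.0 tool xyaw -129.2
delta [-0.0484  0.0999 -0.    ] turn [ 1.000e-02 -3.000e-02  4.228e+01]
```

Request:
jog_arm:
  plan:
    - {"delta_pos": [-0.014, 0.031, 0], "turn": [0, 0, 8.1]}
    - {"delta_pos": [-0.028, 0.062, 0], "turn": [0, 0, 16.2]}
    - {"delta_pos": [-0.041, 0.093, 0], "turn": [0, 0, 24.3]}
    - {"delta_pos": [-0.041, 0.093, 0], "turn": [0, 0, 32.4]}
    - {"delta_pos": [-0.041, 0.093, 0], "turn": [0, 0, 40.5]}

```text
time_s: 1.1
ee_pos: [0.4575, 0.2962, 0.2447]
orientation: [-0.001, -0.091, 0.996, -0.0]
force: [0.0, -0.0, -0.2]
grip_width: 0.0857
finger_force: 0.0
```

```bash
python3 -c "
from h import *
go([.457,.307,.245],188.5)
im=eyes.snapshot('wrist')
go([.457,.307,.245],188.5)
c=eyes.camera_info('wrist'); c2=c
im=im[:,:,::-1].copy(); cv2.imwrite('pics/w_raw.png',im)
import pickle; pickle.dump(c,open('wc.pkl','wb'))
im=im.copy()
P=[.4575,.3073,.148]
for pts in ([[-.1,-.011,.084],[.06,-.011,.084],[.06,.011,.084],[-.1,.011,.084],[-.1,-.011,.084]],[[.06,0,.072],[.22,0,.072]]):
    cv2.polylines(im,[np.round(proj(place(P,pts),c)*8).astype(np.int32)],0,(0,255,0),1,cv2.LINE_AA,3)
cv2.imwrite('pics/w.png',im)"
```

```text
t 1.1 pos [0.4575 0.2962 0.2447] F [ 0.  -0.  -0.2] q [ 0.94 -0.11 -0.06 -0.   -1.62 -2.33] w 0.0857 ff 0.0 tool xyaw -169.6
delta [-0.0015  0.0107 -0.0004] turn [-0.03 -0.06  1.89]
t 1.15 pos [0.4578 0.2958 0.2447] F [ 0.1 -0.   0.9] q [ 0.94 -0.11 -0.06 -0.   -1.62 -2.34] w 0.085 ff 0.0 tool xyaw -170.0
delta [-0.0012  0.0112 -0.0003] turn [-0.03 -0.05  1.45]
```

View pics/w.png

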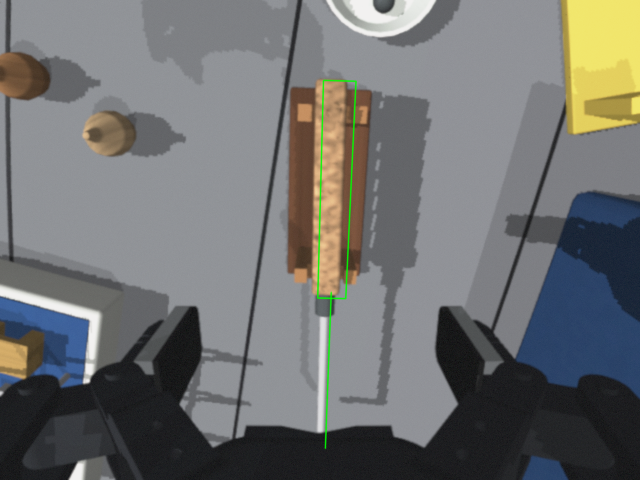

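The wrist view shows the handle's top face from (332,81) to (326,296), each about 31 px wide, and the shaft from (324,316) to (320,430). The overlay is a few millimetres off, so I'll refine from this picture.

```bash
python3 -c "
from h import *
import pickle
c=pickle.load(open('wc.pkl','rb'))
L=[[-.1,.011,.084],[-.1,-.011,.084],[.06,.011,.084],[.06,-.011,.084],[.09,0,.072],[.19,0,.072]]
U=np.array([[316.5,81],[347.5,81],[313,297],[340.5,297],[324.,330],[320.5,430]])
W=np.array([[1,1]]*4+[[1,0]]*2)
f=lambda p:((proj(place(p,L),c)-U)*W).ravel()
r=least_squares(f,[.457,.307,.148]);print(r.x,np.degrees(r.x[2]),f(r.x).reshape(-1,2).round(1).tolist())
x,y,t=r.x
go([x,y,.245],180+np.degrees(t))
"
```

```text
[0.45850799 0.30298149 0.1497647 ] 8.580885110986042 [[32.2, 0.1], [-31.4, -0.7], [26.8, 1.4], [-28.8, 0.8], [0.5, -0.0], [0.9, -0.0]]
t 1.15 pos [0.4578 0.2958 0.2447] F [ 0.1 -0.   0.9] q [ 0.94 -0.11 -0.06 -0.   -1.62 -2.34] w 0.085 ff 0.0 tool xyaw -170.0
delta [-0.002   0.0069 -0.0003] turn [-0.03 -0.05  1.37]
```

Request:
jog_arm:
  plan:
    - {"delta_pos": [-0.002, 0.007, 0.02], "turn": [0, 0, 1.4]}
    - {"delta_pos": [-0.002, 0.007, 0.065], "turn": [0, 0, 1.4]}
    - {"delta_pos": [-0.002, 0.007, 0.11], "turn": [0, 0, 1.4]}
    - {"delta_pos": [-0.002, 0.007, 0.15], "turn": [0, 0, 1.4]}
    - {"delta_pos": [-0.002, 0.007, 0.15], "turn": [0, 0, 1.4]}

```text
time_s: 1.65
ee_pos: [0.4561, 0.2997, 0.0884]
orientation: [-0.005, -0.081, 0.997, -0.004]
force: [-0.8, -0.3, -0.9]
grip_width: 0.0854
finger_force: 0.0
```

```bash
python3 -c "
from h import *
go([.4585,.303,.067],188.6)"
```

```text
t 1.65 pos [0.4561 0.2997 0.0884] F [-0.8 -0.3 -0.9] q [ 0.95 -0.06 -0.3  -0.   -1.34 -2.36] w 0.0854 ff 0.0 tool xyaw -170.7
delta [-0.0031  0.003   0.0214] turn [-0.36 -0.58  0.69]
```

Request:
jog_arm:
  plan:
    - {"delta_pos": [0, 0, 0.014], "turn": [0, 0, 0]}
    - {"delta_pos": [0, 0, 0.027], "turn": [0, 0, 0]}
    - {"delta_pos": [0, 0, 0.027], "turn": [0, 0, 0]}
    - {"delta_pos": [0, 0, 0.027], "turn": [0, 0, 0]}

```text
time_s: 2.05
ee_pos: [0.4594, 0.3028, 0.0693]
orientation: [0.0, -0.08, 0.997, 0.0]
force: [-0.0, -0.5, -0.4]
grip_width: 0.0852
finger_force: 0.0
```

```bash
python3 -c "
from h import *
go([.4585,.303,.067],188.6)"
```

```text
t 2.05 pos [0.4594 0.3028 0.0693] F [-0.  -0.5 -0.4] q [ 0.95 -0.04 -0.32  0.   -1.29 -2.36] w 0.0852 ff 0.0 tool xyaw -170.8
delta [0.0008 0.0003 0.0023] turn [0.03 0.06 0.63]
```

Request:
jog_arm:
  plan:
    - {"delta_pos": [0.001, 0, 0.002], "turn": [0, 0, 0.6]}
    - {"delta_pos": [0.001, 0, 0.002], "turn": [0, 0, 0.6]}
    - {"delta_pos": [0.001, 0, 0.002], "turn": [0, 0, 0.6]}
    - {"delta_pos": [0.001, 0, 0.002], "turn": [0, 0, 0.6]}
    - {"delta_pos": [0.001, 0, 0.002], "turn": [0, 0, 0.6]}
  grip: 0
  force: 100

```text
time_s: 2.55
ee_pos: [0.4582, 0.3026, 0.0669]
orientation: [0.0, -0.075, 0.997, 0.0]
force: [0.7, 1.0, -1.2]
grip_width: 0.0205
finger_force: 97.7
```

```bash
python3 -c "
from h import *
go([.4585,.303,.067],188.6)"
```

```text
t 2.55 pos [0.4582 0.3026 0.0669] F [ 0.7  1.  -1.2] q [ 0.95 -0.04 -0.33  0.   -1.29 -2.37] w 0.0205 ff 97.7 tool xyaw -171.4
delta [-0.0004  0.0004 -0.0001] turn [0.02 0.04 0.02]
```

Request:
jog_arm:
  plan:
    - {"delta_pos": [0, 0, -0.01], "turn": [0, 0, 0]}
    - {"delta_pos": [0, 0, -0.03], "turn": [0, 0, 0]}
    - {"delta_pos": [0, 0, -0.06], "turn": [0, 0, 0]}
    - {"delta_pos": [0, 0, -0.085], "turn": [0, 0, 0]}
    - {"delta_pos": [0, 0, -0.1], "turn": [0, 0, 0]}

```text
time_s: 3.05
ee_pos: [0.4585, 0.3026, 0.169]
orientation: [0.001, -0.075, 0.997, 0.001]
force: [-0.1, -0.6, -1.3]
grip_width: 0.0208
finger_force: 97.7
```

```bash
python3 -c "
from h import *
go([.397,.30,.168],180)"
```

```text
t 3.05 pos [0.4585 0.3026 0.169 ] F [-0.1 -0.6 -1.3] q [ 0.95 -0.09 -0.18  0.   -1.48 -2.37] w 0.0208 ff 97.7 tool xyaw -171.4
delta [0.0612 0.0066 0.0009] turn [0.1  0.12 8.61]
```

Request:
jog_arm:
  plan:
    - {"delta_pos": [0.03, 0, 0], "turn": [0, 0, 1.7]}
    - {"delta_pos": [0.06, -0.02, 0], "turn": [0, 0, 3.4]}
    - {"delta_pos": [0.08, -0.05, 0], "turn": [0, 0, 5.1]}
    - {"delta_pos": [0.082, -0.085, 0], "turn": [0, 0, 6.8]}
    - {"delta_pos": [0.082, -0.112, 0], "turn": [0, 0, 8.6]}

```text
time_s: 3.55
ee_pos: [0.3929, 0.178, 0.1664]
orientation: [-0.0, -0.0, 1.0, 0.0]
force: [0.9, 0.5, -1.6]
grip_width: 0.0205
finger_force: 97.9
```

```bash
python3 -c "
from h import *
go([.397,.061,.16],175.2)"
```

```text
t 3.55 pos [0.3929 0.178  0.1664] F [ 0.9  0.5 -1.6] q [ 0.9  -0.43 -0.46 -0.   -1.54 -2.47] w 0.0205 ff 97.9 tool xyaw -180.0
delta [-0.0041 -0.117   0.0063] turn [ 0.03 -0.    4.81]
```

Request:
jog_arm:
  plan:
    - {"delta_pos": [0, -0.03, 0.002], "turn": [0, 0, 1.6]}
    - {"delta_pos": [-0.002, -0.065, 0.004], "turn": [0, 0, 3.2]}
    - {"delta_pos": [-0.004, -0.1, 0.006], "turn": [0, 0, 4.8]}
    - {"delta_pos": [-0.004, -0.117, 0.006], "turn": [0, 0, 4.8]}
    - {"delta_pos": [-0.004, -0.117, 0.006], "turn": [0, 0, 4.8]}

```text
time_s: 4.05
ee_pos: [0.3974, 0.0606, 0.1602]
orientation: [-0.0, 0.043, 0.999, -0.0]
force: [0.5, -0.5, -2.2]
grip_width: 0.0207
finger_force: 98.0
```

Run:
```python
from h import *
go([.397,.061,.16],175.2)
im=eyes.snapshot("side")[:,:,::-1].copy(); C=eyes.camera_info("side")
im2=eyes.snapshot("scene")[:,:,::-1].copy(); C2=eyes.camera_info("scene")
cv2.imwrite("pics/s1.png",im);cv2.imwrite("pics/c1.png",im2)
s=bot.state();p=s["ee_pos"]; P=[p[0],p[1],np.radians(-4.8)]; z=p[2]+.005
H=[.7065,.035,-.0837];T=.05;a,b=.13,.075
out=[]
for I,c,(x0,y0) in((im,C,(250,150)),(im2,C2,(200,200))):
    I=cv2.resize(I[y0:y0+160,x0:x0+220],(800,582),interpolation=cv2.INTER_CUBIC); k=800/220
    def poly(Q,pts,col): cv2.polylines(I,[np.round(((proj(place(Q,pts),c)-[x0,y0]+.5)*k-.5)*8).astype(np.int32)],0,col,1,cv2.LINE_AA,3)
    poly(P,[[.06,0,z],[.22,0,z],[.22,0,z-.049]],(0,255,255))
    poly(H,[[-a,b,T],[-a,-b,T],[a,-b,T],[a,b,T],[-a,b,T]],(0,255,0))
    poly(H,[[-.055,-.05,T],[-.055,-.05,.185],[-.055,.05,.185],[-.055,.05,T]],(255,0,255))
    poly(H,[[.032,-.015,.1],[.032,.015,.1],[.032,.015,.064],[.032,-.015,.064],[.032,-.015,.1]],(255,255,0))
    out.append(I)
cv2.imwrite("pics/s1c.png",out[0]);cv2.imwrite("pics/c1c.png",out[1])
```

```text
t 4.05 pos [0.3974 0.0606 0.1602] F [ 0.5 -0.5 -2.2] q [ 0.66 -0.53 -0.54 -0.   -1.56 -2.32] w 0.0207 ff 98.0 tool xyaw 175.0
delta [0.0005 0.0003 0.0002] turn [-0.   -0.02 -0.15]
```

View pics/s1c.png

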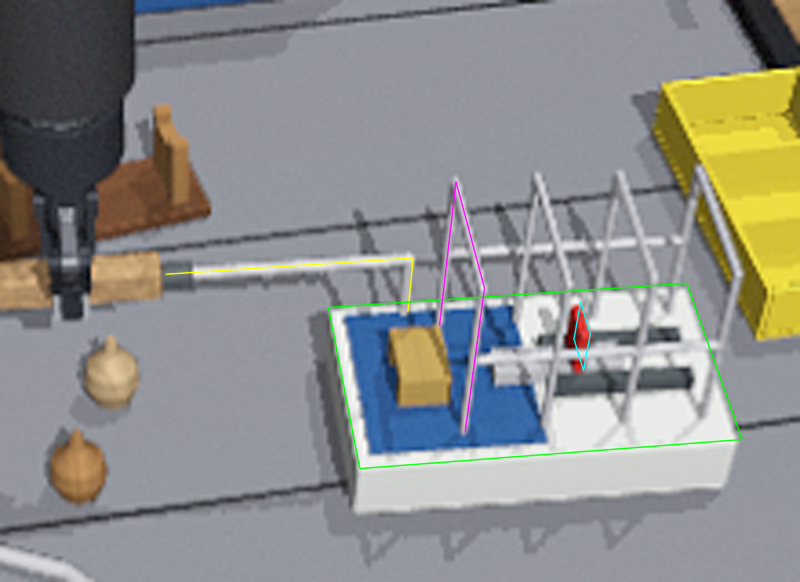

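View pics/c1c.png

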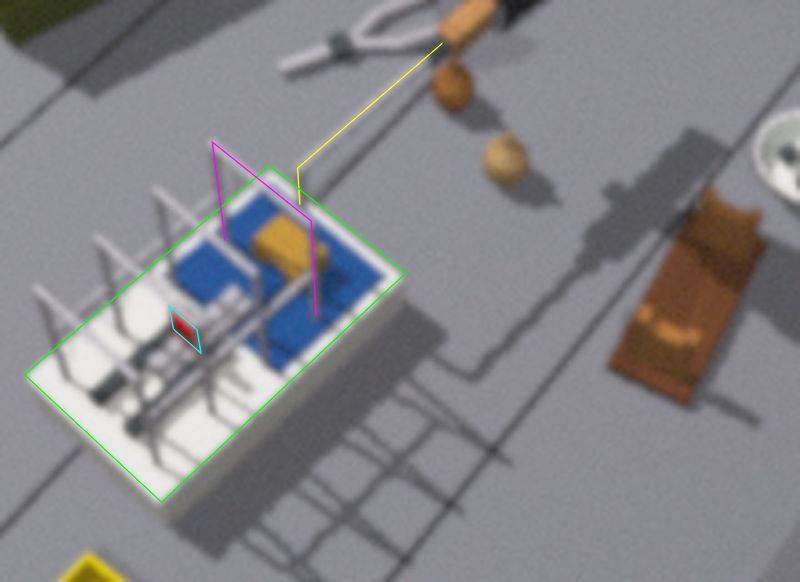

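The overlay matches in both views: the rod is level, the prong is just before the guard mouth, and the tab is at hatch x of about 30–32 mm. Now I'll run the rod in level.

Request:
jog_arm:
  plan:
    - {"delta_pos": [-0.025, 0, 0], "turn": [0, 0, 0]}
    - {"delta_pos": [-0.055, 0, 0], "turn": [0, 0, 0]}
    - {"delta_pos": [-0.085, 0, 0], "turn": [0, 0, 0]}
    - {"delta_pos": [-0.115, 0, 0], "turn": [0, 0, 0]}
    - {"delta_pos": [-0.137, 0, 0], "turn": [0, 0, 0]}

```text
time_s: 4.65
ee_pos: [0.5356, 0.0519, 0.1593]
orientation: [-0.001, 0.041, 0.999, -0.0]
force: [-1.0, -0.4, -1.3]
grip_width: 0.0205
finger_force: 98.0
```

Request:
jog_arm:
  plan:
    - {"delta_pos": [0, 0, 0], "turn": [0, 0, 0]}
    - {"delta_pos": [0, 0, 0], "turn": [0, 0, 0]}

```text
time_s: 4.85
ee_pos: [0.5341, 0.0517, 0.1593]
orientation: [-0.001, 0.041, 0.999, -0.0]
force: [-0.7, 0.2, -1.4]
grip_width: 0.0208
finger_force: 98.0
```

Run:
```python
from h import *
d=np.array([.9965,-.0836])*-.172
go([.7065+d[0],.035+d[1],.118],175.2)
s=bot.state();r=s["ee_pos"][:2]-[.7065,.035];print("hatch x,y of hook",r@[.9965,-.0836]+.22,r@[.0836,.9965])
im=eyes.snapshot("side")[:,:,::-1].copy()
cv2.imwrite("pics/s2c.png",cv2.resize(im[170:270,330:470],(784,560),interpolation=cv2.INTER_CUBIC))
```

```text
t 4.85 pos [0.5341 0.0517 0.1593] F [-0.7  0.2 -1.4] q [ 0.47 -0.12 -0.23 -0.   -1.47 -2.12] w 0.0208 ff 98.0 tool xyaw 175.2
delta [-0.0013 -0.0022  0.0413] turn [-0.05 -0.12  0.04]
hatch x,y of hook 0.0467863794660201 0.002266858209260895
```

View pics/s2c.png

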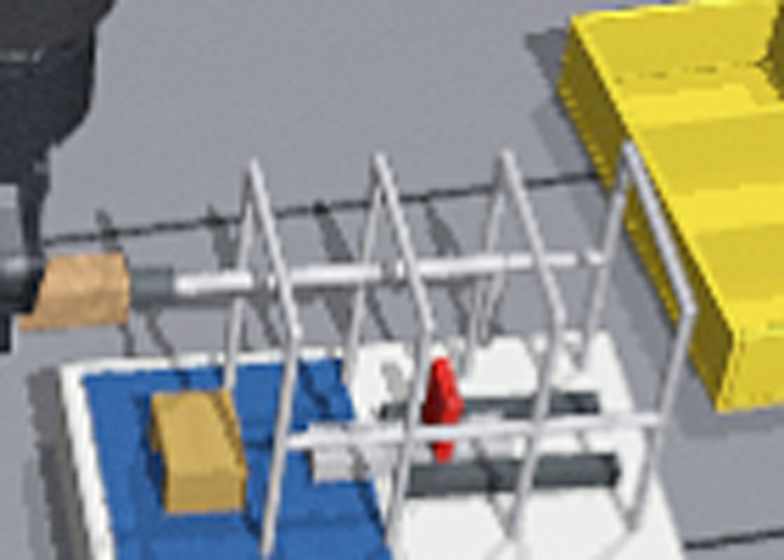

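The rod runs level under the hoops, with the tab at crop (440,405) and the shaft passing beyond it. The hook works out to hatch x = 47 mm. I'll lower it behind the tab.

Request:
jog_arm:
  plan:
    - {"delta_pos": [0, -0.001, 0.01], "turn": [0, 0, 0]}
    - {"delta_pos": [0, -0.002, 0.022], "turn": [0, 0, 0]}
    - {"delta_pos": [0, -0.002, 0.034], "turn": [0, 0, 0]}
    - {"delta_pos": [0, -0.002, 0.044], "turn": [0, 0, 0]}
    - {"delta_pos": [0, -0.002, 0.044], "turn": [0, 0, 0]}

```text
time_s: 5.4
ee_pos: [0.5328, 0.0486, 0.1139]
orientation: [-0.002, 0.042, 0.999, -0.001]
force: [-0.8, -0.8, -1.8]
grip_width: 0.0209
finger_force: 98.0
```

Request:
jog_arm:
  plan:
    - {"delta_pos": [0.004, 0, 0], "turn": [0, 0, 0]}
    - {"delta_pos": [0.008, 0, 0], "turn": [0, 0, 0]}
    - {"delta_pos": [0.012, 0, 0], "turn": [0, 0, 0]}
    - {"delta_pos": [0.016, 0, 0], "turn": [0, 0, 0]}

```text
time_s: 5.8
ee_pos: [0.5183, 0.0503, 0.1169]
orientation: [0.001, 0.042, 0.999, 0.0]
force: [5.4, -0.1, -2.6]
grip_width: 0.0208
finger_force: 97.8
```

```bash
cat > st.py <<'E'
from h import *
d=np.array([.9965,-.0836])*-.172
go([.7065+d[0],.035+d[1],.114],175.2)
s=bot.state();r=s["ee_pos"][:2]-[.7065,.035];print("hatch x,y of hook",r@[.9965,-.0836]+.22,r@[.0836,.9965],s["ft_torque"].round(2),s["force"].round(2))
E
python3 st.py
```

```text
t 5.8 pos [0.5183 0.0503 0.1169] F [ 5.4 -0.1 -2.6] q [ 0.48 -0.15 -0.33  0.   -1.39 -2.14] w 0.0208 ff 97.8 tool xyaw 175.2
delta [-0.0168  0.0004  0.0029] turn [0.03 0.1  0.  ]
hatch x,y of hook 0.031208228341681715 -0.0004352080988486776 [-0.19 -1.2  -0.05] [ 5.36 -0.12 -2.6 ]
```

The tab is hooked, with about 5 N of drag. I'll draw it quickly to just short of the stop band, then go by feel.

Request:
jog_arm:
  plan:
    - {"delta_pos": [0.006, 0, 0], "turn": [0, 0, 0]}
    - {"delta_pos": [0.012, 0, 0], "turn": [0, 0, 0]}
    - {"delta_pos": [0.018, 0, 0], "turn": [0, 0, 0]}
    - {"delta_pos": [0.024, 0, 0], "turn": [0, 0, 0]}
    - {"delta_pos": [0.03, 0, 0], "turn": [0, 0, 0]}

```text
time_s: 6.3
ee_pos: [0.4878, 0.0529, 0.1165]
orientation: [0.0, 0.042, 0.999, 0.0]
force: [4.2, -0.3, -2.4]
grip_width: 0.0206
finger_force: 97.9
```

Request:
jog_arm:
  plan:
    - {"delta_pos": [0.001, 0, 0], "turn": [0, 0, 0]}
    - {"delta_pos": [0.002, 0, 0], "turn": [0, 0, 0]}

```text
time_s: 6.5
ee_pos: [0.4861, 0.053, 0.1165]
orientation: [0.0, 0.042, 0.999, 0.0]
force: [3.8, -0.3, -2.0]
grip_width: 0.0207
finger_force: 97.9
```

```bash
python3 st.py
```

```text
t 6.5 pos [0.4861 0.053  0.1165] F [ 3.8 -0.3 -2. ] q [ 0.52 -0.24 -0.41  0.   -1.4  -2.18] w 0.0207 ff 97.9 tool xyaw 175.2
delta [-0.0491  0.0005  0.0025] turn [0.01 0.02 0.02]
hatch x,y of hook -0.0010885097676885669 -0.0004956374276114618 [ 0.02 -1.4   0.02] [ 3.84 -0.35 -2.05]
```

Request:
jog_arm:
  plan:
    - {"delta_pos": [0.0015, 0, 0], "turn": [0, 0, 0]}
    - {"delta_pos": [0.003, 0, 0], "turn": [0, 0, 0]}

```text
time_s: 6.7
ee_pos: [0.4833, 0.0532, 0.1163]
orientation: [0.0, 0.042, 0.999, 0.0]
force: [3.6, 0.4, -1.7]
grip_width: 0.0208
finger_force: 97.9
```

Request:
jog_arm:
  plan:
    - {"delta_pos": [0.001, 0, 0], "turn": [0, 0, 0]}
    - {"delta_pos": [0.0015, 0, 0], "turn": [0, 0, 0]}

```text
time_s: 6.9
ee_pos: [0.4817, 0.0533, 0.1163]
orientation: [0.0, 0.042, 0.999, 0.0]
force: [3.8, 0.7, -1.6]
grip_width: 0.0207
finger_force: 97.9
```

Request:
jog_arm:
  plan:
    - {"delta_pos": [0.001, 0, 0], "turn": [0, 0, 0]}
    - {"delta_pos": [0.0015, 0, 0], "turn": [0, 0, 0]}

```text
time_s: 7.1
ee_pos: [0.4802, 0.0535, 0.1163]
orientation: [-0.0, 0.042, 0.999, -0.0]
force: [3.4, 0.8, -2.1]
grip_width: 0.0208
finger_force: 98.0
```

Request:
jog_arm:
  plan:
    - {"delta_pos": [0.001, 0, 0], "turn": [0, 0, 0]}
    - {"delta_pos": [0.0015, 0, 0], "turn": [0, 0, 0]}

```text
time_s: 7.3
ee_pos: [0.4787, 0.0535, 0.1163]
orientation: [-0.0, 0.042, 0.999, -0.0]
force: [3.3, 0.8, -1.1]
grip_width: 0.0204
finger_force: 98.0
```

Request:
jog_arm:
  plan:
    - {"delta_pos": [0.001, 0, 0], "turn": [0, 0, 0]}
    - {"delta_pos": [0.002, 0, 0], "turn": [0, 0, 0]}

```text
time_s: 7.5
ee_pos: [0.4767, 0.0537, 0.1163]
orientation: [-0.0, 0.042, 0.999, -0.0]
force: [3.8, 0.1, -1.3]
grip_width: 0.021
finger_force: 98.0
```

Request:
jog_arm:
  plan:
    - {"delta_pos": [0.001, 0, 0], "turn": [0, 0, 0]}
    - {"delta_pos": [0.002, 0, 0], "turn": [0, 0, 0]}

```text
time_s: 7.7
ee_pos: [0.4756, 0.054, 0.1166]
orientation: [0.001, 0.042, 0.999, 0.0]
force: [12.3, -1.5, -5.3]
grip_width: 0.0207
finger_force: 97.7
```

The force jumped to 12 N with the tab at about hatch x = −20 mm, inside the stop band. I'll hold here.

Request:
jog_arm:
  plan:
    - {"delta_pos": [0, 0, 0], "turn": [0, 0, 0]}
    - {"delta_pos": [0, 0, 0], "turn": [0, 0, 0]}

```text
time_s: 7.9
ee_pos: [0.4756, 0.0539, 0.1165]
orientation: [0.001, 0.042, 0.999, 0.0]
force: [9.9, 0.1, -3.7]
grip_width: 0.0205
finger_force: 97.8
```

Request:
jog_arm:
  plan:
    - {"delta_pos": [0.0003, 0, 0], "turn": [0, 0, 0]}
    - {"delta_pos": [0.0003, 0, 0], "turn": [0, 0, 0]}
    - {"delta_pos": [0.0003, 0, 0], "turn": [0, 0, 0]}

```text
time_s: 8.2
ee_pos: [0.4756, 0.054, 0.1166]
orientation: [0.001, 0.042, 0.999, 0.0]
force: [11.4, -0.2, -4.1]
grip_width: 0.0205
finger_force: 97.8
```

Request:
jog_arm:
  plan:
    - {"delta_pos": [0.0002, 0, 0], "turn": [0, 0, 0]}
    - {"delta_pos": [0.0002, 0, 0], "turn": [0, 0, 0]}
    - {"delta_pos": [0.0002, 0, 0], "turn": [0, 0, 0]}
    - {"delta_pos": [0.0002, 0, 0], "turn": [0, 0, 0]}
    - {"delta_pos": [0.0002, 0, 0], "turn": [0, 0, 0]}

```text
time_s: 8.7
ee_pos: [0.4756, 0.054, 0.1166]
orientation: [0.002, 0.042, 0.999, 0.0]
force: [12.4, -1.2, -5.3]
grip_width: 0.021
finger_force: 97.8
```

Request:
jog_arm:
  plan:
    - {"delta_pos": [0, 0, 0], "turn": [0, 0, 0]}
    - {"delta_pos": [0, 0, 0], "turn": [0, 0, 0]}
    - {"delta_pos": [0, 0, 0], "turn": [0, 0, 0]}
    - {"delta_pos": [0, 0, 0], "turn": [0, 0, 0]}
    - {"delta_pos": [0, 0, 0], "turn": [0, 0, 0]}

```text
time_s: 9.2
ee_pos: [0.4756, 0.054, 0.1166]
orientation: [0.002, 0.042, 0.999, 0.0]
force: [12.1, 0.8, -3.4]
grip_width: 0.021
finger_force: 97.8
```

```bash
python3 st.py
```

```text
t 9.2 pos [0.4756 0.054  0.1166] F [12.1  0.8 -3.4] q [ 0.54 -0.28 -0.44  0.   -1.4  -2.19] w 0.021 ff 97.8 tool xyaw 175.2
delta [-0.0597  0.0004  0.0028] turn [ 0.03  0.19 -0.01]
hatch x,y of hook -0.011694527266921578 -0.00039151503085747716 [-0.22 -3.81  0.12] [12.05  0.82 -3.38]
```

Held steady at 12 N for over a second without moving, so the bolt is against its stop. I'll ease off forward, raise the rod and withdraw.

Request:
jog_arm:
  plan:
    - {"delta_pos": [-0.002, 0, 0], "turn": [0, 0, 0]}
    - {"delta_pos": [-0.005, 0, 0], "turn": [0, 0, 0]}
    - {"delta_pos": [-0.009, 0, 0], "turn": [0, 0, 0]}
    - {"delta_pos": [-0.009, 0, 0], "turn": [0, 0, 0]}
    - {"delta_pos": [-0.009, 0, 0], "turn": [0, 0, 0]}

```text
time_s: 9.7
ee_pos: [0.483, 0.0531, 0.116]
orientation: [-0.001, 0.042, 0.999, -0.0]
force: [0.8, 0.5, -2.1]
grip_width: 0.0206
finger_force: 98.1
```

```bash
python3 st.py
```

```text
t 9.7 pos [0.483  0.0531 0.116 ] F [ 0.8  0.5 -2.1] q [ 0.53 -0.25 -0.42 -0.   -1.4  -2.18] w 0.0206 ff 98.1 tool xyaw 175.2
delta [-0.0522  0.0007  0.0019] turn [-0.03 -0.06 -0.01]
hatch x,y of hook -0.004240482827830433 -0.0006986740690217337 [0.01 0.06 0.02] [ 0.82  0.51 -2.14]
```

Request:
jog_arm:
  plan:
    - {"delta_pos": [0, 0, -0.01], "turn": [0, 0, 0]}
    - {"delta_pos": [0, 0, -0.022], "turn": [0, 0, 0]}
    - {"delta_pos": [0, 0, -0.034], "turn": [0, 0, 0]}
    - {"delta_pos": [0, 0, -0.045], "turn": [0, 0, 0]}
    - {"delta_pos": [0, 0, -0.045], "turn": [0, 0, 0]}

```text
time_s: 10.2
ee_pos: [0.4842, 0.0534, 0.164]
orientation: [0.002, 0.042, 0.999, 0.001]
force: [-0.9, 0.2, -2.4]
grip_width: 0.0208
finger_force: 98.1
```

```bash
python3 st.py
```

```text
t 10.2 pos [0.4842 0.0534 0.164 ] F [-0.9  0.2 -2.4] q [ 0.53 -0.27 -0.34  0.   -1.49 -2.18] w 0.0208 ff 98.1 tool xyaw 175.2
delta [-0.0509  0.0001  0.0502] turn [0.09 0.21 0.01]
hatch x,y of hook -0.0030858189838544603 -0.00023089053171210662 [ 0.04 -0.    0.02] [-0.89  0.17 -2.36]
```

Request:
jog_arm:
  plan:
    - {"delta_pos": [0, 0, 0.001], "turn": [0, 0, 0]}
    - {"delta_pos": [0.02, 0, 0.001], "turn": [0, 0, 0]}
    - {"delta_pos": [0.045, 0, 0.001], "turn": [0, 0, 0]}
    - {"delta_pos": [0.07, 0, 0.001], "turn": [0, 0, 0]}
    - {"delta_pos": [0.09, 0, 0.001], "turn": [0, 0, 0]}

```text
time_s: 10.7
ee_pos: [0.3922, 0.0605, 0.1593]
orientation: [-0.001, 0.042, 0.999, -0.0]
force: [-0.6, -0.1, -2.2]
grip_width: 0.0206
finger_force: 98.0
```

```bash
python3 -c "
from h import *
im=eyes.snapshot('side')[:,:,::-1]
cv2.imwrite('pics/s3c.png',cv2.resize(im[150:280,270:470],(800,520),interpolation=cv2.INTER_CUBIC))
go([.393,.178,.168],180)"
```

```text
t 10.75 pos [0.3908 0.0607 0.1598] F [ 2.1  0.6 -0.1] q [ 0.67 -0.55 -0.55 -0.   -1.57 -2.33] w 0.0207 ff 98.0 tool xyaw 175.2
delta [ 0.0076  0.1171 -0.0082] turn [ 0.04 -0.06 -4.77]
```

View pics/s3c.png

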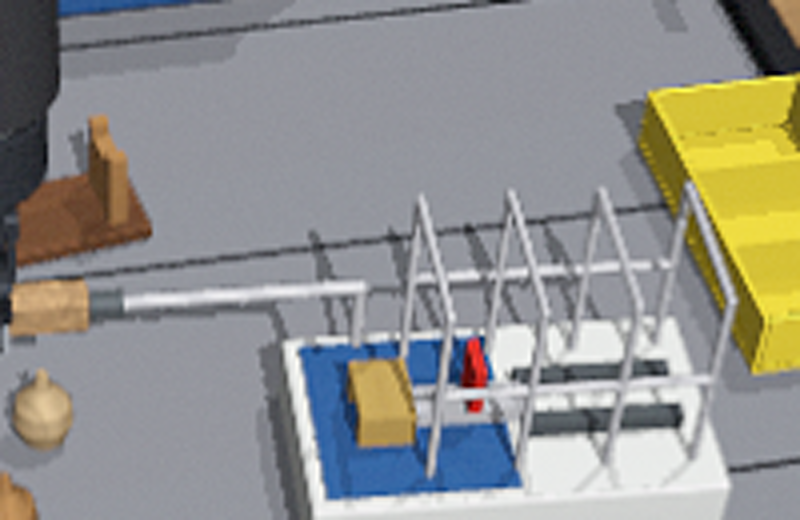

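The rod is clear of the guard, and the red tab at crop (475,375) has been drawn towards the keeper. Now back to the cradle.

Request:
jog_arm:
  plan:
    - {"delta_pos": [0.002, 0.03, -0.002], "turn": [0, 0, -1.2]}
    - {"delta_pos": [0.004, 0.065, -0.005], "turn": [0, 0, -2.4]}
    - {"delta_pos": [0.006, 0.1, -0.008], "turn": [0, 0, -3.6]}
    - {"delta_pos": [0.0075, 0.117, -0.008], "turn": [0, 0, -4.8]}

```text
time_s: 11.15
ee_pos: [0.3955, 0.1798, 0.1677]
orientation: [-0.0, -0.001, 1.0, -0.0]
force: [-0.1, -0.7, -2.7]
grip_width: 0.0208
finger_force: 98.3
```

```bash
python3 -c "
from h import *
go([.4582,.3026,.168],188.6)"
```

```text
t 11.15 pos [0.3955 0.1798 0.1677] F [-0.1 -0.7 -2.7] q [ 0.9  -0.42 -0.45 -0.   -1.54 -2.46] w 0.0208 ff 98.3 tool xyaw -179.8
delta [-0.063   0.1226 -0.0003] turn [-0.01 -0.04 -8.45]
```

Request:
jog_arm:
  plan:
    - {"delta_pos": [-0.001, 0.028, 0], "turn": [0, 0, -1.7]}
    - {"delta_pos": [-0.006, 0.06, 0], "turn": [0, 0, -3.4]}
    - {"delta_pos": [-0.02, 0.09, 0], "turn": [0, 0, -5.1]}
    - {"delta_pos": [-0.042, 0.112, 0], "turn": [0, 0, -6.8]}
    - {"delta_pos": [-0.063, 0.123, 0], "turn": [0, 0, -8.5]}

```text
time_s: 11.65
ee_pos: [0.4591, 0.3022, 0.167]
orientation: [-0.001, -0.076, 0.997, -0.001]
force: [-0.6, 0.1, -2.1]
grip_width: 0.0207
finger_force: 98.3
```

Request:
jog_arm:
  plan:
    - {"delta_pos": [0, 0, 0.02], "turn": [0, 0, 0]}
    - {"delta_pos": [0, 0, 0.04], "turn": [0, 0, 0]}
    - {"delta_pos": [0, 0, 0.06], "turn": [0, 0, 0]}
    - {"delta_pos": [0, 0, 0.06], "turn": [0, 0, 0]}
    - {"delta_pos": [0, 0, 0.06], "turn": [0, 0, 0]}

```text
time_s: 12.15
ee_pos: [0.4589, 0.3005, 0.1082]
orientation: [-0.0, -0.074, 0.997, -0.001]
force: [-0.2, 0.5, -2.0]
grip_width: 0.0205
finger_force: 98.3
```

```bash
python3 -c "
from h import *
go([.4582,.3026,.067],188.6)"
```

```text
t 12.15 pos [0.4589 0.3005 0.1082] F [-0.2  0.5 -2. ] q [ 0.95 -0.07 -0.27  0.   -1.37 -2.37] w 0.0205 ff 98.3 tool xyaw -171.5
delta [0.0003 0.0023 0.0412] turn [-0.07 -0.04 -0.09]
```

Request:
jog_arm:
  plan:
    - {"delta_pos": [0, 0.002, 0.008], "turn": [0, 0, 0]}
    - {"delta_pos": [0, 0.002, 0.018], "turn": [0, 0, 0]}
    - {"delta_pos": [0, 0.002, 0.028], "turn": [0, 0, 0]}
    - {"delta_pos": [0, 0.002, 0.036], "turn": [0, 0, 0]}
    - {"delta_pos": [0, 0.002, 0.038], "turn": [0, 0, 0]}

```text
time_s: 12.65
ee_pos: [0.4579, 0.3023, 0.0686]
orientation: [-0.001, -0.074, 0.997, -0.001]
force: [-0.6, -0.8, -1.7]
grip_width: 0.0205
finger_force: 98.3
```

Request:
jog_arm:
  plan:
    - {"delta_pos": [0, 0, 0.001], "turn": [0, 0, 0]}
    - {"delta_pos": [0, 0, 0.001], "turn": [0, 0, 0]}

```text
time_s: 12.85
ee_pos: [0.4586, 0.303, 0.0695]
orientation: [0.0, -0.074, 0.997, 0.0]
force: [-0.7, 0.3, -1.7]
grip_width: 0.0206
finger_force: 98.3
```

```bash
python3 -c "
from h import *
go([.4582,.3026,.067],188.6)"
```

```text
t 12.85 pos [0.4586 0.303  0.0695] F [-0.7  0.3 -1.7] q [ 0.95 -0.04 -0.32  0.   -1.29 -2.37] w 0.0206 ff 98.3 tool xyaw -171.5
delta [ 0.0005 -0.0003  0.0025] turn [ 0.    0.01 -0.09]
```

Request:
jog_arm:
  plan:
    - {"delta_pos": [0, 0, 0.001], "turn": [0, 0, 0]}
    - {"delta_pos": [0, 0, 0.002], "turn": [0, 0, 0]}
    - {"delta_pos": [0, 0, 0.0025], "turn": [0, 0, 0]}
    - {"delta_pos": [0, 0, 0.0025], "turn": [0, 0, 0]}

```text
time_s: 13.25
ee_pos: [0.4585, 0.3029, 0.0669]
orientation: [0.0, -0.074, 0.997, 0.0]
force: [-0.3, 0.4, -1.1]
grip_width: 0.0204
finger_force: 98.6
```

Request:
jog_arm:
  plan:
    - {"delta_pos": [0, 0, 0], "turn": [0, 0, 0]}
    - {"delta_pos": [0, 0, 0], "turn": [0, 0, 0]}
    - {"delta_pos": [0, 0, 0], "turn": [0, 0, 0]}
    - {"delta_pos": [0, 0, 0], "turn": [0, 0, 0]}
    - {"delta_pos": [0, 0, 0], "turn": [0, 0, 0]}
  grip: 100

```text
time_s: 13.75
ee_pos: [0.4586, 0.3029, 0.0669]
orientation: [0.0, -0.074, 0.997, 0.0]
force: [-0.3, 0.7, -0.3]
grip_width: 0.0854
finger_force: 0.0
```

```bash
python3 -c "
from h import *
go([.4582,.3026,.067],188.6)"
```

```text
t 13.75 pos [0.4586 0.3029 0.0669] F [-0.3  0.7 -0.3] q [ 0.95 -0.04 -0.32  0.   -1.29 -2.37] w 0.0854 ff 0.0 tool xyaw -171.5
delta [ 0.0004 -0.0002 -0.0001] turn [ 0.    0.   -0.09]
```

Released. I'll lift straight up and check from the wrist camera.

Request:
jog_arm:
  plan:
    - {"delta_pos": [0, 0, -0.03], "turn": [0, 0, 0]}
    - {"delta_pos": [0, 0, -0.07], "turn": [0, 0, 0]}
    - {"delta_pos": [0, 0, -0.11], "turn": [0, 0, 0]}
    - {"delta_pos": [0, 0, -0.15], "turn": [0, 0, 0]}
    - {"delta_pos": [0, 0, -0.178], "turn": [0, 0, 0]}

```text
time_s: 14.25
ee_pos: [0.459, 0.303, 0.2483]
orientation: [0.001, -0.074, 0.997, 0.001]
force: [-0.4, -0.3, -0.6]
grip_width: 0.0855
finger_force: 0.0
```

Request:
jog_arm:
  plan:
    - {"delta_pos": [0, 0, 0], "turn": [0, 0, 0]}
    - {"delta_pos": [0, 0, 0], "turn": [0, 0, 0]}
    - {"delta_pos": [0, 0, 0], "turn": [0, 0, 0]}

```text
time_s: 14.55
ee_pos: [0.4581, 0.3027, 0.2434]
orientation: [-0.001, -0.074, 0.997, -0.001]
force: [-0.3, -0.7, -1.1]
grip_width: 0.0852
finger_force: 0.0
```

```bash
python3 -c "
from h import *
a=eyes.snapshot('wrist')[:,:,::-1]; b=eyes.snapshot('side')[:,:,::-1]
cv2.imwrite('pics/end.png',np.hstack([cv2.resize(a,(400,300)),cv2.resize(b[140:290,230:430],(400,300),interpolation=cv2.INTER_CUBIC)]))
c=eyes.camera_info('wrist');print(proj(place([.4585,.303,.1498],[[-.1,0,.084],[.06,0,.084],[.09,0,.072],[.19,0,.072]]),c).round()*400/640)"
```

```text
[[199.375  48.75 ]
 [199.375 185.625]
 [199.375 202.5  ]
 [200.    263.75 ]]
```

View pics/end.png

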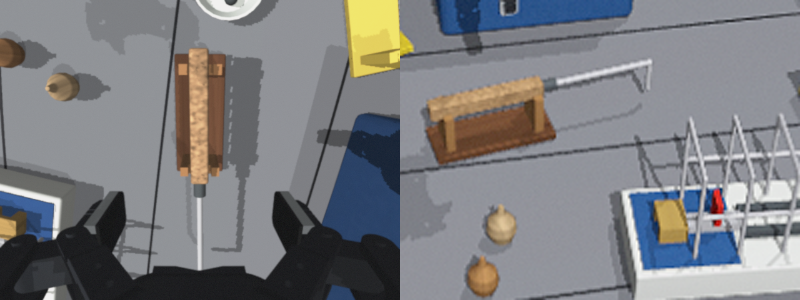

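The rod is seated in both saddles with its prong down, where it lay at the start (axis at column 199 as predicted). The bolt is still drawn and the hand is clear.

```bash
python3 -c "
from cell import bot
print(bot.job_done())"
```

```text
the job is handed in; nothing more can be done
None
```

I drew the bolt to its stop, held it there at about 12 N for over a second, laid the rod back in its cradle and handed the job in at about 15 s of the 72 s; no verdict was returned.

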